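Undo a filler cap of unknown thread hand

TASK

Take the red cap off the filler neck of the green hydraulic tank. Nobody knows whether this one has a right-hand or a left-hand bayonet thread, so feel which way it loosens, trying one way and, if it only comes up against a stop, the other; turn it about a sixth of a turn that way, keeping it down on the tank, then lift it straight off. Finish while still holding the cap in the gripper: level and still, straight above its neck, about 10 cm clear of the tank; leave everything else on the bench where it is.

Things in the scene. Friction and masses are not known exactly. Their poses are not given: they have to be found in the camera images.
- tank: green steel hydraulic reservoir bolted to the bench, 140 (its x) x 200 (its y) x 100 mm high, on a 180 x 200 x 6 foot; yaw within 35 deg of square. Origin: centre of its underside, z up. On top: the filler neck with the red cap (at x 0, y +45) and a low dark bolted cover (diameter 59, 19 high, at x 0, y -50) that stays on
- neck (a point): point on the neck's axis, level with the tank's flat top (100 mm above the bench); axes as the tank. The neck itself, hidden in the cap, is a tube of diameter 35 rising 18. Its bayonet is a right- or left-hand one, drawn anew each time and not visible: some loosen counter-clockwise seen from above, others clockwise
- cap: red plastic cap on the neck, about 0.12 kg. Origin: centre of its underside, which rests loosely on the tank's flat top; z up. Skirt diameter 60, 0 to 26 mm high; on it a wing. Locked, its x lies within 5 deg of the tank's x. It does not rise as it turns; play about 2 mm up and down, 1.5 mm sideways. Below about 45 deg of turn hidden lugs hold it down; at 55 to 64 deg it lifts straight up freely
- wing (a point): centre of the cap's wing, the upright bar to grip, 37 mm above the cap's underside, axes as the cap: 46 mm long (x), 14 thick (y), 22 high (z). From straight, the wrong way meets a firm stop at about 11 deg; the loosening way turns almost freely to a firm stop at about 64 deg. Held at 30 N, a wing at the stop slips round in the fingers without harm
- wrench: bystander: steel open wrench, 190 long, lying flat (mm); origin: on the tool's underside
- screwdriver: bystander: screwdriver with orange handle, 210 long, lying flat (mm); origin: on the tool's underside
- bearing: bystander: steel bearing ring, diameter 62, 18 high (mm); origin: centre of its underside
- grease_pot: bystander: white jar with black lid, diameter 80, 90 high (mm); origin: centre of its underside
- carton: bystander: small cardboard box, 80 x 120 x 60 high (mm); origin: centre of its underside
- bushing: bystander: flanged brass bushing, diameter 48, 45 high (mm); origin: centre of its underside
There are look-alikes about, which are no part of the job. What is shaped like the cap but black or purple is not meant.

How it is judged:
By the outcome, as a careful person would: the job done as asked, in the order asked, and still so for the second after the job is handed in, while the arm keeps its last pose, push and grip.
It also fails if it takes over 58 s, if anything falls off the work surface, if the arm or the gripper's body presses on something with over 40 N, if the wrist force passes 120 N, or if a joint passes its speed limit or range.

ROBOT

A 6-joint arm with a two-finger parallel gripper is mounted at the origin on the work surface. World frame = base frame: x ahead of the robot, y to its left, z up, the work surface at z = 0. Lengths are in mm, angles in degrees, forces in N, time in s.
With the tool pointing down it reaches from about 300 to 850 mm from the base axis. Payload 4.2 kg.
Tool frame: the origin (TCP) lies between the finger pads; the fingertips stand 14 mm ahead of it and the grasp point (between the pads) lies 5 mm behind it; z points along the fingers, y is the line along which they close (so a half turn about z gives the same grasp; the last joint's range is limited). The gripper opens to 91 mm and grips with 3 to 60 N. Pads are 32 mm wide; open, the fingers measure 118 mm over their backs; the gripper's body (76 mm by 178 mm) begins 60 mm behind the grasp point.
Start: joints at [65.947, 18.312, 89.639, -0, 72.044, -1.146], TCP at [223.813, 529.669, 227.976] pointing down, gripper open.
Joint ranges: [-177.97, 177.97], [-48.28, 115.42], [12.27, 149.76], [-77.06, 257.06], [2.81, 150.46], [-146.56, 146.56]. Speed limits (degrees/s): [147.25, 147.25, 180, 180, 180, 180].

INTERFACE

Orientations are given as [roll, pitch, yaw] about the fixed x, y, z axes, in that order (R = Rz(yaw) Ry(pitch) Rx(roll)).
In Python, from workcell import * gives the robot as it stands. The module is installed in compiled form; this text tells all that it offers.
- The arm moves only by the tool send_rows, never from a script. Its argument "deltas" is a list of rows, each a list of 2 entries, a list of its own where there are three numbers: the shift along the tool's x, y, z normalised to -1 to 1, where 1 is 0.5 m, then the turn, a rotation vector about the tool's x, y, z normalised to -1 to 1, where 1 is 0.5 rad. A call has 1 to 10 rows; each row shifts and turns the commanded pose from where the row before left it, along the tool's axes as they then stand; what a row does not reach is not made up. A row lasts 1/10 s, in which the tool goes at most 50 mm and 8.59 degrees, less where a joint would pass 70% of its speed; a pose out of reach is approached as far as the arm can. A call with a number of a shift or a turn outside -1 to 1 is refused whole. A call with a gripper value outside its range is refused whole. "grip" is the closure, from 0 (fully open) to 1 (shut), set as the call begins (left out, the last holds). The fingers move at their own pace and stop on an object; "grip_force" is the grip in N (left out, the last holds). Time passes only in rows, so rows that do not move let the fingers close. It gives the time, the measured TCP pose, the force, the opening and the grip force at its end, in the units of the state.
- state(): the state, without advancing time (a new reading comes with each control period).
- grab_frame(name): name is "scene" or "side" or "wrist"; returns the picture (384x512x3 uint8, red, green, blue); there is no depth.
- calibration(name): a dict with "mtx" (3x3 intrinsics, pixels), "D" ([k1, k2, p1, p2, k3] as OpenCV has them; the pictures are not rectified), "R" (3x3) and "t" (3): a world point X has camera coordinates R X + t. Camera axes: x right, y down, z forward; pixel columns grow to the right and rows downward; lengths in mm; the calibration is good to about 2 mm. A picture is of the moment at which its call begins: read the wrist's pose just before it. calibration takes no time and is no camera call; for the wrist camera it gives the pose at the moment of the call.
- job_done(): hands the job in; it is judged then, once.
Trained networks look in the newest picture that a camera, given by its name, has taken for a name from the list of things; names that differ only in an ending like _2 or _b are one class to them, and where a whole thing is asked for, a point or a joint stands for the part that bears it (a point fixed in the world has none). Each returns a list of dicts, best first, with "p" (0 to 1); they miss things now and then, are a little off and sometimes report something else, mostly with a low value. They report only what shows in the picture. A call takes as long as a camera call. They do not tell look-alikes from the thing itself.
- trace(camera, label): "pixels" (384x512 bool, what is visible of it) and "bbox" ([left, top, width, height] in pixels, round what is visible of it).
The state is a dict: "time_s": time; "qpos": joint angles; "qvel": joint speeds; "effort": joint torques, N m; "ee_pos": TCP position; "ee_rot": TCP orientation; "force": force on the tool from outside, world axes, zero at the start; "torque": the same for the moment, N m; "gripper_width": finger opening in mm; "gripper_force": force on a finger pad.
Only numpy, scipy, OpenCV 4.12 (cv2) and the standard library are available. Lean on these libraries where they do the work, as an engineer would, in place of code of your own. Each camera call takes 0.05 s, during which the arm holds its last target. There are 200 camera calls.

## Working session

There is one attempt and no reset: what is moved stays moved. The work goes in short steps, Python scripts to look and compute and a tool call to move; the robot and the scene stay as the last step left them, time stands still between calls to the robot, and variables do not carry over. Pictures are saved under pics/ and viewed, at most 10 in all, crops included, and the job is handed in when it is done.

Besides the shell and the picture viewer there is one more tool, called after "Call:" as name(argument=value, ...) on one line, values as JSON. send_rows: Moves the arm, as the interface text tells. Scaled input: -1 to 1 covers 0.5 m each way for a shift and 0.5 rad each way for a turn. Its arguments: {"type":"object","properties":{"deltas":{"type":"array","items":{"type":"array"}},"grip":{"type":"number"},"grip_force":{"type":"number"}},"required":["deltas"]}

```bash
mkdir -p pics
python3 - <<'E'
from workcell import *
import cv2,numpy as np
a=grab_frame("scene");b=grab_frame("side")
cv2.imwrite("pics/a.png",cv2.cvtColor(np.vstack([a,b])[:, :],cv2.COLOR_RGB2BGR)[:384])
cv2.imwrite("pics/b.png",cv2.cvtColor(b,cv2.COLOR_RGB2BGR))
for c in("scene","side"):
  for n in("tank","cap","wing"):
    for d in trace(c,n):print(c,n,d["p"],d["bbox"])
s=state();print(s["time_s"],s["ee_pos"],s["ee_rot"])
E
```

```text
scene tank 0.72 [195.5, 194.5, 90.0, 94.8]
scene tank 0.64 [356.0, 142.6, 16.5, 19.9]
scene cap 0.88 [260.8, 183.0, 21.9, 23.6]
scene cap 0.72 [204.5, 188.8, 26.7, 20.3]
scene wing 0.98 [241.3, 199.4, 21.6, 23.2]
scene wing 0.92 [209.5, 189.9, 17.7, 21.4]
scene wing 0.82 [259.1, 187.6, 23.3, 22.9]
side tank 0.65 [238.0, 177.7, 79.4, 78.8]
side cap 0.89 [217.0, 220.7, 17.0, 23.6]
side cap 0.67 [263.0, 182.3, 15.9, 19.0]
side cap 0.64 [226.7, 182.7, 17.8, 20.1]
side cap 0.39 [348.9, 237.0, 47.1, 50.8]
side wing 0.88 [219.7, 222.3, 15.9, 18.3]
side wing 0.72 [225.2, 185.3, 21.4, 16.9]
side wing 0.67 [260.7, 183.5, 19.3, 19.5]
side wing 0.3 [238.3, 178.0, 78.8, 77.4]
0.4 [223.75793746 529.61223467 227.84245379] [-1.79987522e+02 -2.67021343e-03  1.57095597e+02]
```

View pics/a.png

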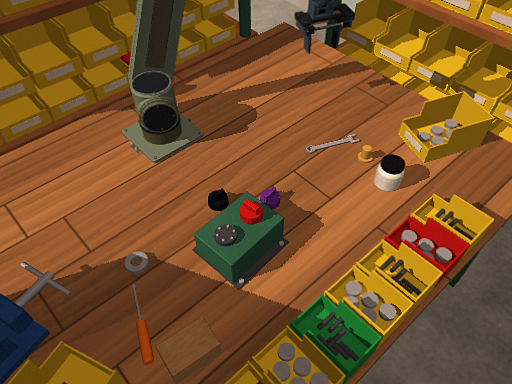

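View pics/b.png

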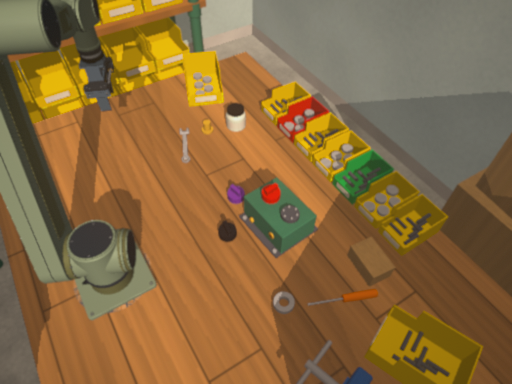

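Scene view: the red cap sits on the green tank at (251,211). The look-alikes are a purple cap at (269,198) and a black one at (218,200), both on the bench. Only the red one fits, and it is also the only one on the tank. In the side view it is at (270,192).

```bash
cat > h.py <<'E'
from workcell import *
import cv2,numpy as np
from scipy.spatial.transform import Rotation as Ro
def ray(cal,uv,z):
    p=cv2.undistortPoints(np.array(uv,float).reshape(-1,1,2),np.array(cal["mtx"]),np.array(cal["D"]))[:,0]
    R=np.array(cal["R"]);t=np.array(cal["t"]);C=-R.T@t
    d=np.c_[p,np.ones(len(p))]@R
    return C+d*((z-C[2])/d[:,2])[:,None]
def proj(cal,X):
    R=np.array(cal["R"]);t=np.array(cal["t"])
    return cv2.projectPoints(np.array(X,float).reshape(-1,3),cv2.Rodrigues(R)[0],t,np.array(cal["mtx"]),np.array(cal["D"]))[0][:,0]
def red(im,win=None):
    h=cv2.cvtColor(im,cv2.COLOR_RGB2HSV)
    m=((h[...,0]<6)|(h[...,0]>174))&(h[...,1]>170)&(h[...,2]>60)
    if win:
        w=np.zeros_like(m);w[win[1]:win[3],win[0]:win[2]]=1;m&=w
    return m
def delta(pos,rot_rpy,s=None):
    s=s or state();R0=Ro.from_euler("xyz",s["ee_rot"],degrees=True);R1=Ro.from_euler("xyz",rot_rpy,degrees=True)
    return R0.inv().apply(np.array(pos)-s["ee_pos"])/500,(R0.inv()*R1).as_rotvec()/0.5
E
python3 - <<'E'
from h import *
a=grab_frame("scene");b=grab_frame("side")
for n,im,w in(("scene",a,(235,195,268,228)),("side",b,(255,175,285,208))):
    m=red(im,w);y,x=np.nonzero(m);c=[x.mean(),y.mean()];print(n,m.sum(),c,ray(calibration(n),c,122))
ca=calibration("wrist");R=np.array(ca["R"]);s=state();T=Ro.from_euler("xyz",s["ee_rot"],degrees=True)
print("cam in tool",T.inv().apply(-R.T@ca["t"]-s["ee_pos"]),(R@T.as_matrix()).round(2),ca["mtx"])
E
```

```text
scene 463 [np.float64(250.72786177105831), np.float64(211.80561555075593)] [[537.38218002 -65.41191312 122.        ]]
side 289 [np.float64(270.65397923875435), np.float64(193.29065743944636)] [[530.38817225 -63.07343366 122.        ]]
cam in tool [  82.21165201    0.57326259 -156.69806668] [[ 0.    1.    0.  ]
 [-0.96  0.   -0.29]
 [-0.29 -0.    0.96]] [[269.08851911   0.         250.28074164]
 [  0.         269.08851911 196.44898952]
 [  0.           0.           1.        ]]
```

Run:
```python
from h import *
c1=ray(calibration("scene"),[227,234],119)[0];c2=ray(calibration("side"),[290,213],119)[0];print(c1,c2)
v=np.array([534,-64])-(c1+c2)[:2]/2;yaw=np.degrees(np.arctan2(v[1],v[0]))-90;print(np.linalg.norm(v),yaw)
s=state();print(s["ee_rot"],s["qpos"])
for y in(yaw,yaw+90,yaw+180,yaw-90):print(y,delta([534,-64,290],[180,0,y],s), np.linalg.norm(delta([534,-64,290],[180,0,y],s)[1])*28.65)
```

```text
[ 548.45913741 -155.11275112  119.        ] [ 539.76929706 -156.40060881  119.        ]
92.3124352826503 6.290243630427696
[1.79998558e+02 1.14893172e-03 1.57094695e+02] [ 6.59479315e+01  1.83128137e+01  8.96430062e+01 -1.17718185e-03
  7.20427152e+01 -1.14640071e+00]
6.290243630427696 (array([-1.03358112, -0.85220966, -0.1241216 ]), array([ 7.00341583e-05, -5.25074365e-05,  5.26406841e+00])) 150.8155599647497
96.2902436304277 (array([-1.03358112, -0.85220966, -0.1241216 ]), array([6.68083499e-05, 9.55537880e-06, 2.12247576e+00])) 60.80893046082456
186.2902436304277 (array([-1.03358112, -0.85220966, -0.1241216 ]), array([ 3.90316816e-05,  5.20602632e-05, -1.01911690e+00])) 29.197699146778174
-83.7097563695723 (array([-1.03358112, -0.85220966, -0.1241216 ]), array([-1.09906843e-05,  7.68435762e-05, -4.16070955e+00])) 119.20432862386264
```

Call:
send_rows(deltas=[[[-0.069, -0.057, -0.008], [0, 0, 0]], [[-0.069, -0.057, -0.008], [0, 0, 0]], [[-0.069, -0.057, -0.008], [0, 0, 0]], [[-0.069, -0.057, -0.008], [0, 0, 0]], [[-0.069, -0.057, -0.008], [0, 0, 0]], [[-0.069, -0.057, -0.008], [0, 0, 0]], [[-0.069, -0.057, -0.008], [0, 0, 0]], [[-0.069, -0.057, -0.008], [0, 0, 0]], [[-0.069, -0.057, -0.008], [0, 0, 0]], [[-0.069, -0.057, -0.008], [0, 0, 0]]], grip=0)

```text
time_s: 1.5
ee_pos: [431.2, 131.1, 268.4]
ee_rot: [180.0, 0.0, 157.1]
force: [0.9, 0.9, 0.5]
gripper_width: 91.5
gripper_force: 0.0
```

Call:
send_rows(deltas=[[[-0.069, -0.057, -0.008], [0, 0, 0]], [[-0.069, -0.057, -0.008], [0, 0, 0]], [[-0.069, -0.057, -0.008], [0, 0, 0]], [[-0.069, -0.057, -0.008], [0, 0, 0]], [[-0.069, -0.057, -0.008], [0, 0, 0]], [[0, 0, 0], [0, 0, 0.29]], [[0, 0, 0], [0, 0, 0.29]], [[0, 0, 0], [0, 0, 0.29]], [[0, 0, 0], [0, 0, 0.29]], [[0, 0, 0], [0, 0, 0.29]]])

```text
time_s: 2.5
ee_pos: [534.1, -65.6, 287.9]
ee_rot: [180.0, -0.0, 115.2]
force: [0.3, -0.4, -0.3]
gripper_width: 91.1
gripper_force: 0.0
```

Call:
send_rows(deltas=[[[0, 0, 0], [0, 0, 0.29]], [[0, 0, 0], [0, 0, 0.29]], [[0, 0, 0], [0, 0, 0.29]], [[0, 0, 0], [0, 0, 0.29]], [[0, 0, 0], [0, 0, 0.29]], [[0, 0, 0], [0, 0, 0.29]], [[0, 0, 0], [0, 0, 0.29]], [[0, 0, 0], [0, 0, 0.29]], [[0, 0, 0], [0, 0, 0.29]], [[0, 0, 0], [0, 0, 0.29]]])

```text
time_s: 3.5
ee_pos: [534.0, -65.5, 288.0]
ee_rot: [-180.0, -0.0, 32.1]
force: [0.1, 1.2, 0.5]
gripper_width: 91.2
gripper_force: 0.0
```

Call:
send_rows(deltas=[[[0, 0, 0], [0, 0, 0.29]], [[0, 0, 0], [0, 0, 0.29]], [[0, 0, 0], [0, 0, 0.29]], [[0, 0, 0], [0, 0, 0]], [[0, 0, 0], [0, 0, 0]]])

```text
time_s: 4.0
ee_pos: [534.1, -65.5, 288.0]
ee_rot: [-180.0, -0.0, 7.7]
force: [0.4, 0.2, -0.1]
gripper_width: 91.2
gripper_force: 0.0
```

Run:
```python
from h import *
s=state();print(s["time_s"],s["ee_pos"],s["ee_rot"],s["qpos"])
ca=calibration("wrist");im=grab_frame("wrist")
np.save("w1.npy",im)
m=red(im);y,x=np.nonzero(m);print(m.sum(),x.mean(),y.mean(),x.min(),x.max(),y.min(),y.max())
cv2.imwrite("pics/w.png",cv2.cvtColor(cv2.resize(im,None,fx=1.5,fy=1.5),cv2.COLOR_RGB2BGR))
for d in trace("wrist","wing"):print(d["p"],d["bbox"])
```

```text
4.0 [534.08864142 -65.5366507  287.97238938] [-1.79995442e+02 -6.98621743e-03  7.72402575e+00] [-8.22401733e+00  1.30999594e+01  8.82913486e+01  6.42929849e-03
  7.86032272e+01  7.40506865e+01]
1875 244.416 183.52426666666668 221 268 159 208
0.81 [218.8, 156.6, 52.2, 50.8]
0.65 [215.7, 238.4, 33.0, 31.8]
0.59 [144.0, 174.6, 45.3, 38.8]
```

View pics/w.png

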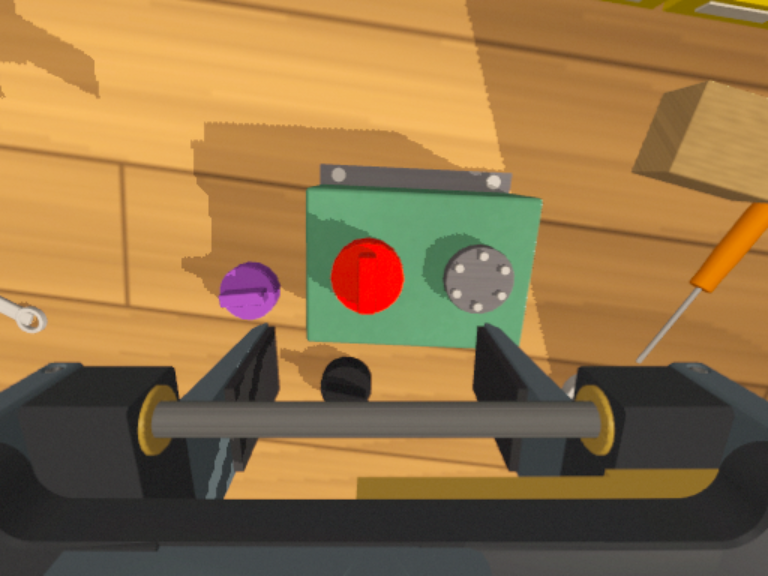

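The wrist view shows the red cap at (367,276) on the green tank, with its wing running up the picture. The purple (250,291) and black (346,382) look-alikes are on the bench.

```bash
cat >> h.py <<'E'
def fitcap(im,ca,guess,ztop=126,win=None):
    from scipy.optimize import least_squares
    m=red(im,win);y,x=np.nonzero(m);c=np.array([x.mean(),y.mean()]);t=np.linspace(0,2*np.pi,60)
    def f(p):
        P=[[p[0]+30*np.cos(a),p[1]+30*np.sin(a),z] for a in t for z in(ztop-26,ztop)]
        h=cv2.convexHull(proj(ca,P).astype(np.float32));M=cv2.moments(h)
        return np.array([M["m10"]/M["m00"],M["m01"]/M["m00"]])-c
    return least_squares(f,guess,diff_step=1e-3).x,m.sum()
E
python3 - <<'E'
from h import *
im=np.load("w1.npy");ca=calibration("wrist")
p,n=fitcap(im,ca,[534,-64],win=(200,140,290,225));print("cap",p,n)
C=ray(ca,np.array([[306,187],[541,198],[524,348],[306,340]])/1.5,100);print(C)
print([np.linalg.norm(C[i]-C[i-1]).round(1) for i in range(4)])
for i,j in((0,1),(3,2)):
  d=C[i]-C[j];print("yaw",np.degrees(np.arctan2(d[1],d[0]))-90)
cv=ray(ca,np.array([[479,278]])/1.5,119)[0];print("cover",cv)
v=p-cv[:2];print(np.linalg.norm(v),np.degrees(np.arctan2(v[1],v[0]))-90)
for y0 in (2,7,12):
  R=Ro.from_euler("z",y0,degrees=True).apply([[-23,0,148],[23,0,148]])+[*p,0];print(y0,proj(ca,R))
cr=im[140:225,200:290];cv2.imwrite("pics/c.png",cv2.cvtColor(cv2.resize(cr,None,fx=6,fy=6,interpolation=cv2.INTER_CUBIC),cv2.COLOR_RGB2BGR))
E
```

```text
cap [533.38840465 -58.32129463] 1875
[[ 597.20454193    0.77390217  100.        ]
 [ 614.70240745 -194.00135317  100.        ]
 [ 479.92931196 -212.50826085  100.        ]
 [ 460.91106306  -10.84190518  100.        ]]
[np.float64(136.8), np.float64(195.6), np.float64(136.0), np.float64(202.6)]
yaw 5.133453826116622
yaw 5.387374592620475
cover [ 544.42463195 -151.28727941  119.        ]
93.61876222127304 6.770042967023372
2 [[242.10078797 209.26297366]
 [245.82978703 170.67982505]]
7 [[243.81601323 209.35293304]
 [244.03930124 170.58151089]]
12 [[245.53195484 209.30157739]
 [242.24782241 170.63723086]]
```

View pics/c.png

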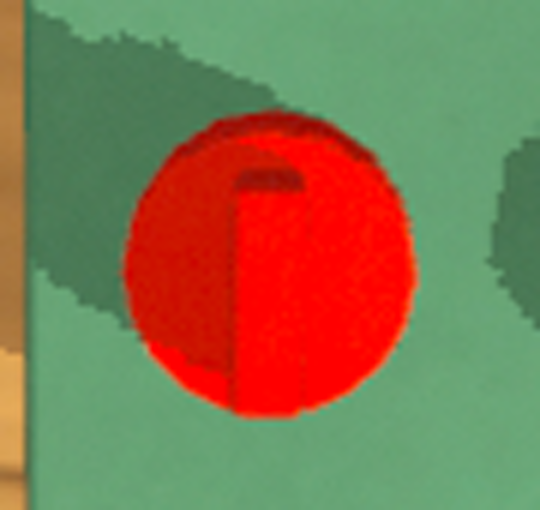

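The crop confirms it: a red cap with its wing vertical in the picture, so the wing yaw is about 7.5°, matching the tool. I'll align and descend partway, then refit.

Call:
send_rows(deltas=[[[0, -0.0144, 0], [0, 0, 0]], [[0, 0, 0.06], [0, 0, 0]], [[0, 0, 0.06], [0, 0, 0]], [[0, 0, 0.04], [0, 0, 0]], [[0, 0, 0], [0, 0, 0]], [[0, 0, 0], [0, 0, 0]]])

```text
time_s: 4.7
ee_pos: [533.5, -58.1, 208.4]
ee_rot: [-180.0, -0.0, 7.6]
force: [0.3, 0.7, -0.2]
gripper_width: 91.4
gripper_force: 0.0
```

Run:
```python
from h import *
s=state();print(s["time_s"],s["ee_pos"],s["ee_rot"])
ca=calibration("wrist");im=grab_frame("wrist")
print(fitcap(im,ca,[533,-58]))
v=red(im);y,x=np.nonzero(v);print(x.min(),x.max(),y.min(),y.max())
x0,y0=x.min()-10,y.min()-10
p=fitcap(im,ca,[533,-58])[0];B=im.copy()
for a in (5,8,11):
  for k in(-7,7):
    R=Ro.from_euler("z",a,degrees=True).apply([[-23,k,148],[23,k,148]])+[*p,0];print(a,k,((proj(ca,R)-[x0,y0]+.5)*4).round(0).tolist())
cv2.imwrite("pics/d.png",cv2.cvtColor(cv2.resize(im[y0:y0+140,x0:x0+140],None,fx=4,fy=4,interpolation=cv2.INTER_CUBIC),cv2.COLOR_RGB2BGR))
```

```text
4.7 [533.47984561 -58.12484917 208.42828617] [-1.79993274e+02 -2.64595989e-02  7.58931886e+00]
(array([533.01472397, -58.22824608]), np.int64(3219))
219 281 171 239
5 -7 [[194.0, 320.0], [206.0, 120.0]]
5 7 [[131.0, 318.0], [139.0, 117.0]]
8 -7 [[200.0, 319.0], [200.0, 119.0]]
8 7 [[137.0, 319.0], [134.0, 119.0]]
11 -7 [[205.0, 317.0], [195.0, 117.0]]
11 7 [[142.0, 320.0], [128.0, 121.0]]
```

View pics/d.png

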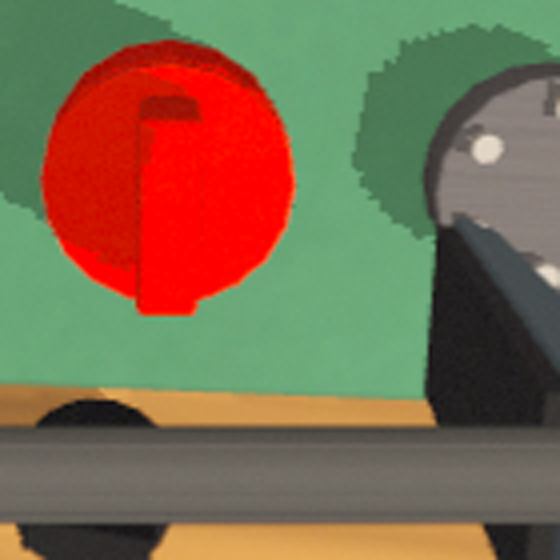

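Wing edges at x 136–200 in the crop match a yaw of about 7°. Descending to TCP z ≈ 142, which puts the tips about 2 mm above the skirt.

Call:
send_rows(deltas=[[[0, 0, 0.05], [0, 0, 0]], [[0, 0, 0.045], [0, 0, 0]], [[0, 0, 0.02], [0, 0, 0]], [[0, 0, 0.01], [0, 0, 0]], [[0, 0, 0.008], [0, 0, 0]], [[0, 0, 0], [0, 0, 0]]])

```text
time_s: 5.35
ee_pos: [533.6, -58.4, 142.0]
ee_rot: [180.0, -0.1, 7.6]
force: [-0.1, 0.4, -0.3]
gripper_width: 90.8
gripper_force: 0.0
```

Call:
send_rows(deltas=[[[0, 0, 0], [0, 0, 0]], [[0, 0, 0], [0, 0, 0]], [[0, 0, 0], [0, 0, 0]], [[0, 0, 0], [0, 0, 0]], [[0, 0, 0], [0, 0, 0]], [[0, 0, 0], [0, 0, 0]], [[0, 0, 0], [0, 0, 0]], [[0, 0, 0], [0, 0, 0]], [[0, 0, 0], [0, 0, 0]], [[0, 0, 0], [0, 0, 0]]], grip=1, grip_force=30)

```text
time_s: 6.35
ee_pos: [533.2, -58.4, 141.4]
ee_rot: [-180.0, -0.0, 7.5]
force: [-0.4, 0.1, 0.1]
gripper_width: 14.3
gripper_force: 1.6
```

Run:
```python
from h import *
s=state();print({k:np.round(v,2).tolist() for k,v in s.items()})
```

```text
{'time_s': 6.35, 'qpos': [-7.49, 18.95, 102.15, 0.01, 58.9, 74.96], 'qvel': [-0.07, 0.04, 0.03, 0.0, -0.09, -0.2], 'effort': [0.03, -39.25, -20.64, 0.07, -0.06, -0.02], 'ee_pos': [533.18, -58.41, 141.43], 'ee_rot': [-179.99, -0.0, 7.55], 'force': [-0.42, 0.09, 0.06], 'torque': [-0.02, 0.2, 0.01], 'gripper_force': 1.6, 'gripper_width': 14.31}
```

Call:
send_rows(deltas=[[[0, 0, 0], [0, 0, 0]], [[0, 0, 0], [0, 0, 0]], [[0, 0, 0], [0, 0, 0]], [[0, 0, 0], [0, 0, -0.1]], [[0, 0, 0], [0, 0, -0.1]], [[0, 0, 0], [0, 0, -0.1]], [[0, 0, 0], [0, 0, -0.1]], [[0, 0, 0], [0, 0, -0.1]], [[0, 0, 0], [0, 0, -0.1]]])

```text
time_s: 7.25
ee_pos: [533.2, -58.3, 141.5]
ee_rot: [-179.9, -0.0, 24.6]
force: [0.0, -0.1, -0.1]
gripper_width: 17.2
gripper_force: 33.2
```

Run:
```python
from h import *
s=state();print({k:np.round(v,2).tolist() for k,v in s.items()})
```

```text
{'time_s': 7.25, 'qpos': [-7.51, 18.94, 102.15, 0.09, 58.9, 57.85], 'qvel': [0.01, 0.04, -0.06, 0.09, -0.07, -28.28], 'effort': [1.46, -39.2, -20.58, -0.5, -0.04, -0.87], 'ee_pos': [533.2, -58.3, 141.45], 'ee_rot': [-179.94, -0.05, 24.59], 'force': [0.01, -0.1, -0.08], 'torque': [-0.18, 0.19, -1.33], 'gripper_force': 33.15, 'gripper_width': 17.23}
```

The fingers opened to 17.2 mm with a moment of −1.3 N m, so counter-clockwise meets the stop. I'll try clockwise.

Call:
send_rows(deltas=[[[0, 0, 0], [0, 0, 0.15]], [[0, 0, 0], [0, 0, 0.15]], [[0, 0, 0], [0, 0, 0.15]], [[0, 0, 0], [0, 0, 0.15]], [[0, 0, 0], [0, 0, 0.15]], [[0, 0, 0], [0, 0, 0.15]], [[0, 0, 0], [0, 0, 0.15]], [[0, 0, 0], [0, 0, 0.15]], [[0, 0, 0], [0, 0, 0.15]], [[0, 0, 0], [0, 0, 0]]])

```text
time_s: 8.25
ee_pos: [533.1, -58.4, 141.4]
ee_rot: [-180.0, 0.0, -13.9]
force: [-0.7, -0.3, 0.3]
gripper_width: 14.0
gripper_force: 30.0
```

Run:
```python
from h import *
s=state();print({k:np.round(v,2).tolist() for k,v in s.items()})
```

```text
{'time_s': 8.25, 'qpos': [-7.48, 18.94, 102.15, 0.01, 58.91, 96.44], 'qvel': [0.15, -0.04, 0.09, 0.16, 0.06, -3.03], 'effort': [-0.04, -39.3, -20.73, 0.0, -0.13, 0.33], 'ee_pos': [533.11, -58.38, 141.44], 'ee_rot': [-179.99, 0.01, -13.93], 'force': [-0.72, -0.27, 0.31], 'torque': [-0.05, 0.15, -0.01], 'gripper_force': 29.95, 'gripper_width': 14.05}
```

Clockwise turns freely, with the wing square in the pads (14.0 mm) and no moment. Continuing to about 60°.

Call:
send_rows(deltas=[[[0, 0, 0], [0, 0, 0.136]], [[0, 0, 0], [0, 0, 0.136]], [[0, 0, 0], [0, 0, 0.136]], [[0, 0, 0], [0, 0, 0.136]], [[0, 0, 0], [0, 0, 0.136]], [[0, 0, 0], [0, 0, 0.136]], [[0, 0, 0], [0, 0, 0.136]], [[0, 0, 0], [0, 0, 0.136]], [[0, 0, 0], [0, 0, 0.136]], [[0, 0, 0], [0, 0, 0.136]]])

```text
time_s: 9.25
ee_pos: [533.1, -58.4, 141.4]
ee_rot: [180.0, 0.0, -52.9]
force: [-0.0, 0.6, -0.4]
gripper_width: 13.9
gripper_force: 30.0
```

Call:
send_rows(deltas=[[[0, 0, 0], [0, 0, 0]], [[0, 0, 0], [0, 0, 0]]])

```text
time_s: 9.45
ee_pos: [533.1, -58.4, 141.4]
ee_rot: [-180.0, 0.0, -52.8]
force: [0.3, -0.1, -0.7]
gripper_width: 14.1
gripper_force: 30.0
```

Run:
```python
from h import *
s=state();print({k:np.round(v,2).tolist() for k,v in s.items()})
```

```text
{'time_s': 9.45, 'qpos': [-7.48, 18.95, 102.15, 0.01, 58.91, 135.28], 'qvel': [-0.05, -0.01, -0.1, 0.05, -0.09, 0.47], 'effort': [-0.06, -39.34, -20.74, -0.07, -0.12, 0.01], 'ee_pos': [533.14, -58.36, 141.41], 'ee_rot': [-179.99, 0.01, -52.77], 'force': [0.26, -0.07, -0.71], 'torque': [0.08, 0.21, -0.03], 'gripper_force': 29.96, 'gripper_width': 14.15}
```

Call:
send_rows(deltas=[[[0, 0, -0.004], [0, 0, 0]], [[0, 0, -0.004], [0, 0, 0]], [[0, 0, -0.004], [0, 0, 0]], [[0, 0, 0], [0, 0, 0]], [[0, 0, 0], [0, 0, 0]]])

```text
time_s: 9.95
ee_pos: [533.2, -58.4, 147.5]
ee_rot: [-180.0, -0.0, -52.9]
force: [0.4, -0.2, -1.1]
gripper_width: 14.1
gripper_force: 30.0
```

Force is −1.1 N, only the cap's weight, so it's free. Lifting the rest of the way to 10 cm.

Call:
send_rows(deltas=[[[0, 0, -0.01], [0, 0, 0]], [[0, 0, -0.02], [0, 0, 0]], [[0, 0, -0.03], [0, 0, 0]], [[0, 0, -0.04], [0, 0, 0]], [[0, 0, -0.04], [0, 0, 0]], [[0, 0, -0.03], [0, 0, 0]], [[0, 0, -0.014], [0, 0, 0]], [[0, 0, -0.004], [0, 0, 0]], [[0, 0, 0], [0, 0, 0]], [[0, 0, 0], [0, 0, 0]]])

```text
time_s: 10.95
ee_pos: [532.7, -58.3, 240.6]
ee_rot: [179.9, 0.1, -52.9]
force: [-0.4, -0.5, -1.2]
gripper_width: 13.9
gripper_force: 30.0
```

Call:
send_rows(deltas=[[[0, 0, 0], [0, 0, 0]], [[0, 0, 0], [0, 0, 0]], [[0, 0, 0], [0, 0, 0]]])

```text
time_s: 11.25
ee_pos: [533.1, -58.4, 241.1]
ee_rot: [180.0, 0.0, -52.9]
force: [-0.5, 0.2, -1.4]
gripper_width: 13.9
gripper_force: 30.0
```

Run:
```python
from h import *
s=state();print({k:np.round(v,2).tolist() for k,v in s.items()})
a=grab_frame("scene")[130:290,170:330];b=grab_frame("side")[110:270,190:350]
cv2.imwrite("pics/e.png",cv2.cvtColor(cv2.resize(np.hstack([a,b]),None,fx=2.5,fy=2.5),cv2.COLOR_RGB2BGR))
```

```text
{'time_s': 11.25, 'qpos': [-7.48, 14.36, 93.35, 0.0, 72.33, 135.41], 'qvel': [0.02, -0.19, -0.18, 0.05, -0.02, -0.02], 'effort': [-0.0, -38.21, -23.81, -0.03, -0.07, 0.0], 'ee_pos': [533.08, -58.39, 241.09], 'ee_rot': [179.98, 0.03, -52.89], 'force': [-0.54, 0.21, -1.36], 'torque': [-0.01, 0.13, -0.01], 'gripper_force': 29.96, 'gripper_width': 13.95}
```

View pics/e.png

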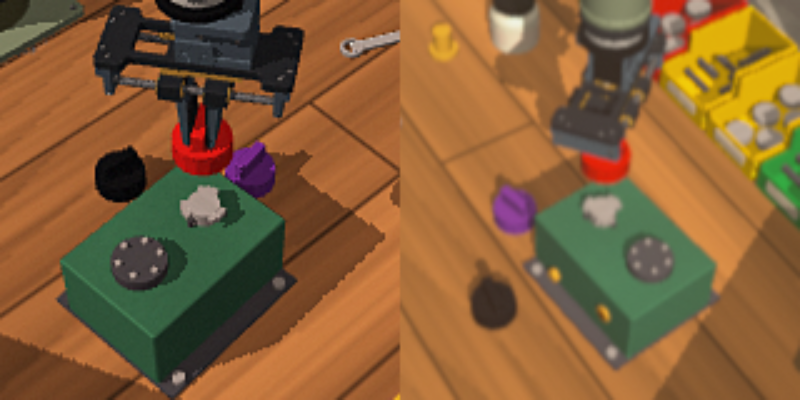

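The red cap hangs level in the gripper at (203,145) in the left view, and the bare neck shows below it at (203,207). Everything else is where it was, so I'm handing in.

```bash
python3 -c "
from workcell import *
print(job_done())"
```

```text
the job is handed in; nothing more can be done
None
```

The red cap is off and the job is handed in: the thread was left-hand (it loosened clockwise, about 60°), and the arm is holding the cap level about 10 cm above its neck, 11.3 s in on the robot's clock.

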